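# Open the drill jig and seat the next blank

## Robot

A 6-joint arm with a two-finger parallel gripper is mounted at the origin on the work surface. World frame = base frame: x ahead of the robot, y to its left, z up, the work surface at z = 0. Lengths are in m, angles in rad, forces in N, time in s.
With the tool pointing down it reaches from about 0.375 to 0.9 m from the base axis. Payload 3.1 kg.
Tool frame: the origin (TCP) lies midway between the tips of the shut fingers; the grasp point (between the pads) lies 19 mm behind it; z points along the fingers, y is the line along which they close (so a half turn about z gives the same grasp; the last joint's range is limited). The gripper opens to 85 mm and grips with 20 to 120 N. Pads are 22 mm wide; open, the fingers measure 114 mm over their backs; the gripper's body (76 mm by 85 mm) begins 54 mm behind the grasp point. The pads swing forward as they close: fully open they stand 13 mm farther back than shut.
Start: joints at [0.956, 0.527, 1.433, -0, 1.181, -0.178], TCP at [0.264, 0.566, 0.231] pointing down, gripper open.
Joint ranges: [-3.08, 3.08], [-0.75, 2.2], [0.22, 2.44], [-1.43, 4.57], [0, 2.65], [-2.85, 2.85]. Speed limits (rad/s): [2.79, 2.79, 3.14, 3.14, 3.14, 3.14].

## Interface

Orientations are given as a unit quaternion [x, y, z, w].
In Python, from station import manip gives the robot as it stands. The module is installed in compiled form; this text tells all that it offers.
- The arm moves only by the tool apply_moves, never from a script. Its arguments are lists of equal length, an entry for each row: "claw": the gripper's target within -1 to 1 (fully open at 1, half-way at 0, shut at -1); "travel": the shift along the tool's x, y, z scaled (see below), a list of three; "turn": the turn, a rotation vector about the tool's x, y, z scaled (see below), a list of three. In form: {"claw": [claw, ...], "travel": [[dx, dy, dz], ...], "turn": [[rx, ry, rz], ...]}. A call has 1 to 5 rows; each row is the pose to reach, as a shift and turn from the pose commanded when the call began, along the tool's axes at that moment, turning the shorter way round; what a row does not reach only later rows make up. The controller multiplies each number of a shift by 800 mm and each number of a turn by 180 degrees. A row lasts 1/12 s, in which the tool goes at most 41.7 mm and 7.16 degrees, less where a joint would pass 70% of its speed; a pose out of reach is approached as far as the arm can. A call with a number of a shift or a turn outside -1 to 1 is refused whole. A call with a gripper value outside its range is refused whole. The fingers move at their own pace and stop on an object; "newtons" is the grip in N (left out, the last holds). Time passes only in rows, so rows that repeat a pose let the fingers close. It gives the time, the measured TCP pose, the force, the opening and the grip force at its end, in the units of the state.
- manip.sense(): the state, without advancing time (a new reading comes with each control period).
- manip.snapshot(name): name is "scene" or "top" or "wrist"; returns a dict with "pixels" (400x640x3 uint8, red, green, blue), "depth" (400x640 float32, m along the optical axis (not along the pixel's ray), 0 where there is no reading), "intrinsics" (3x3 intrinsics, pixels), "R" (3x3) and "t" (3): a world point X has camera coordinates R X + t. Camera axes: x right, y down, z forward; pixel columns grow to the right and rows downward; lengths in m; the calibration is good to about 2 mm. The wrist camera is an equidistant fisheye: a pixel r from the principal point sees the ray r / f radians off the axis. A picture is of the moment at which its call begins.
- manip.sign_off(): hands the job in; it is judged then, once.
The state is a dict: "t": time; "q": joint angles; "qd": joint speeds; "tau": joint torques, N m; "tcp_pos": TCP position; "tool_rot": TCP orientation; "force": force on the tool from outside, world axes, zero at the start; "ft_torque": the same for the moment, N m; "finger_gap": opening from 0.0 (shut) to 1.0 (fully open); "gripper_force": force on a finger pad.
Only numpy, scipy, OpenCV 4.12 (cv2) and the standard library are available. Lean on these libraries where they do the work, as an engineer would, in place of code of your own. Each camera call takes 0.05 s, during which the arm holds its last target. There are 200 camera calls.

## Task

Load the blue drill jig with its next part: lift the aluminium bush plate with the black handle straight up off its two dowels, keeping it level so that it does not bind, and lay it flat in the middle of the cork mat. Then pick the undrilled wooden blank, start it squarely in the jig's nest and press it down past the spring pad until it is fully home, flush with the top of the jig, and leave the jig open like that so that I can mark the blank. Do not disturb the drilled blocks or the other things on the bench.

Things in the scene. Friction and masses are not known exactly. Their poses are not given: they have to be found in the camera images.
- jig: drill jig bolted to the bench: blue block 170 x 100 x 42 mm (x, y, z), end flanges to 210 mm in x, 12 mm high (bolt heads to 20 mm). Origin: centre of its underside, z up, top face at z = 42 mm. In its top is the nest, a pocket 30 mm deep, x = -31 to +31 mm, y = -20 to +21.5 mm, with a bright 3 mm 45-degree lead-in bevel round its mouth
- nest (a point): the middle of the seated blank's top face, in the plane of the jig's top face (42 mm above the jig's underside), axes as the jig's: when the blank is fully home its centre lies 15 mm below this point
- dowel0 (a point): top of the steel dowel at x = -60 mm, y = 0 on the jig: 10 mm in diameter, rising 18 mm above the jig's top face
- dowel1 (a point): top of the other dowel, the same, at x = +60 mm, y = 0 on the jig
- spring_pad (a point): brass spring pad, 24 mm wide, in the nest's +y wall: its face slopes out of the wall from 4 mm to 16 mm below the jig's top, then stands out 4 mm. It pushes the blank against the -y wall with about 5 N: sliding the blank down past it takes some 4 to 12 N, and it stays where it is left. Its screw sticks out 12 mm from the jig's +y side, 26 mm high. The point is the foot of the slope at rest
- bush_plate: aluminium plate 150 x 60 x 12 mm (x, y, z), 0.2 to 0.5 kg, lying on the jig's top face over the nest with its x along the jig's x; two holes 11 mm in diameter at x = -60 and +60 mm fit over the dowels. Four dark drill bushings. Origin at the centre of its underside, z up
- handle (a point): grip point on the plate's black handle, 42 mm above the plate's underside: a bar 74 mm long along the plate's x, 12 mm wide in y, from 36 to 50 mm above the plate's underside, free beneath it but for a post 10 mm thick at each end (x = -32 and +32 mm)
- mat: cork mat 220 x 160 mm (x, y), 4 mm thick, fixed on the bench; origin at the centre of its underside
- blank: undrilled block of pale wood 60 x 40 x 30 mm (x, y, z), about 50 g, lying flat on the bench; origin at the centre of its underside, z up. Its 60 mm side goes along the jig's x, either way round
- blank_mid (a point): centre of the blank
- drilled_a: finished block, like the blank but with four dark holes in its top, lying on the bench near it: leave it
- drilled_b: finished block lying in the fixed red tray (200 x 160 x 50 mm): leave it
- drilled_c: finished block lying in the fixed red tray (200 x 160 x 50 mm): leave it
- screwdriver: orange screwdriver lying on the bench
- tape: yellow tape measure, 65 x 34 x 62 mm, standing on the bench
- glue: yellow glue bottle, 170 mm high, standing on the bench
- square: carpenter's square with a blue stock and a steel blade 200 mm long, lying flat
- mallet: rubber mallet lying on the bench
Mind the look-alikes: they are no part of the job. Leave any pink or turquoise look-alike of the blank alone.

How it is judged:
By the outcome, as a careful person would: the job done as asked, in the order asked, and still so for the second after the job is handed in, with the robot touching nothing.
It also fails if it takes over 66 s, if anything falls off the work surface, if the arm or the gripper's body presses on something with over 40 N, if the wrist force passes 120 N, or if a joint passes its speed limit or range.

## Working session

There is one attempt and no reset: what is moved stays moved. The work goes in short steps, Python scripts to look and compute and a tool call to move; the robot and the scene stay as the last step left them, time stands still between calls to the robot, and variables do not carry over. Pictures are saved under pics/ and viewed, at most 10 in all, crops included, and the job is handed in when it is done.

Besides the shell and the picture viewer there is one more tool, called after "Call:" by a JSON object that holds its "name" and its "arguments", one argument or row to a line. apply_moves: Moves the arm, as the interface text tells. Shifts and turns lie within -1 to 1; 1 stands for 800 mm of shift or 180 degrees of turn. Its arguments: {"type":"object","properties":{"claw":{"type":"array","items":{"type":"number"}},"travel":{"type":"array","items":{"type":"array","items":{"type":"number"}}},"turn":{"type":"array","items":{"type":"array","items":{"type":"number"}}},"newtons":{"type":"number"}},"required":["claw","travel","turn"]}

```bash
mkdir -p pics; cat > h.py <<'E'
import numpy as np, cv2
from station import manip
def snap(n,name=None):
    s=manip.snapshot(n)
    if name: cv2.imwrite(f'pics/{name}.png',cv2.cvtColor(s['pixels'],cv2.COLOR_RGB2BGR))
    np.savez(f'pics/{name or n}.npz',**s); return s
def load(name): return dict(np.load(f'pics/{name}.npz'))
def ray(s,u,v,z,fish=False):
    K,R,t=s['intrinsics'],s['R'],s['t']
    x,y=(u-K[0,2])/K[0,0],(v-K[1,2])/K[1,1]
    if fish:
        r=np.hypot(x,y); d=np.array([x/r*np.sin(r),y/r*np.sin(r),np.cos(r)]) if r>1e-9 else np.array([0,0,1.])
    else: d=np.array([x,y,1.])
    c=-R.T@t; w=R.T@d
    return c+w*(z-c[2])/w[2]
def cloud(s):
    K,R,t=s['intrinsics'],s['R'],s['t'];d=s['depth']
    v,u=np.mgrid[:400,:640]
    P=np.stack([(u-K[0,2])/K[0,0]*d,(v-K[1,2])/K[1,1]*d,d],-1)
    return (P-t)@R
E
python3 - <<'E'
from h import *
a=snap('top','top0');b=snap('scene','scene0')
for s in(a,b): print(s['intrinsics'].round(1).tolist(),(-s['R'].T@s['t']).round(3),s['R'].round(3).tolist())
print(manip.sense())
E
```

```text
[[429.6, 0.0, 328.7], [0.0, 429.6, 197.2], [0.0, 0.0, 1.0]] [ 0.391 -0.004  1.452] [[-0.017, -1.0, -0.007], [-0.99, 0.018, -0.141], [0.141, 0.005, -0.99]]
[[429.4, 0.0, 307.0], [0.0, 429.4, 197.4], [0.0, 0.0, 1.0]] [ 1.116 -0.81   0.899] [[0.831, 0.556, 0.0], [0.354, -0.529, -0.771], [-0.429, 0.641, -0.636]]
{'t': 0.1, 'q': array([ 9.55504019e-01,  5.28366080e-01,  1.43380277e+00,  1.10209414e-05,
        1.18145038e+00, -1.78491858e-01]), 'qd': array([-0.00024201, -0.00191536, -0.00131   , -0.00049562, -0.00073715,
       -0.00059757]), 'tau': array([-8.42360969e-04, -4.43307388e+01, -1.78585446e+01, -2.60459483e-04,
        3.90433590e-03,  2.62556978e-05]), 'tcp_pos': array([0.26397332, 0.56577695, 0.23042678]), 'tool_rot': array([ 2.16670064e-01,  9.76244363e-01, -9.32554976e-04, -3.96391446e-04]), 'force': array([-1.00930848, -0.50631778,  0.42460128]), 'ft_torque': array([ 0.02903798,  0.04913988, -0.00291637]), 'gripper_force': 0.0, 'finger_gap': 0.9990834787931566}
```

View pics/top0.png

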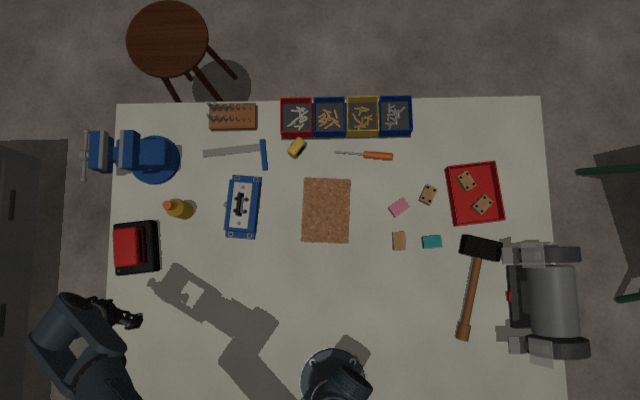

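View pics/scene0.png

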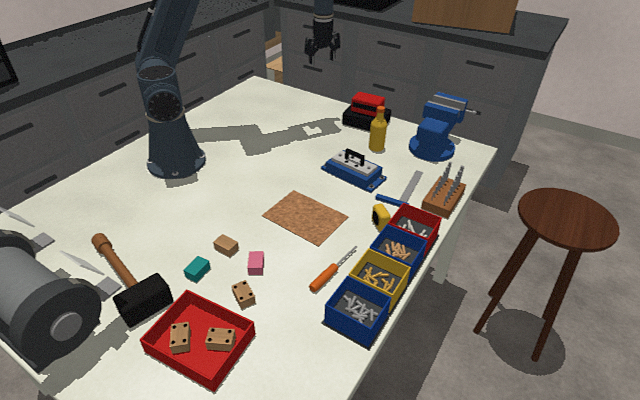

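The top view shows the jig at (243,207), the mat at (326,210), the tray at (475,193), and my arm at lower left. There are four candidates for the blank: plain wood (399,240), pink (398,207), turquoise (431,241) and a drilled block (428,194). (399,240) fits because it is pale wood without holes. I'll confirm it in a crop while measuring.

```bash
python3 - <<'E'
from h import *
s=load('top0');P=cloud(s);img=s['pixels'];hsv=cv2.cvtColor(img,cv2.COLOR_RGB2HSV)
def box(m,x0,y0,x1,y1,z,n):
    mm=np.zeros_like(m);mm[y0:y1,x0:x1]=m[y0:y1,x0:x1]
    c=max(cv2.findContours(mm,0,1)[0],key=cv2.contourArea)
    W=np.array([ray(s,u,v,z)[:2] for u,v in c[:,0]],np.float32)
    (cx,cy),(w,h),a=cv2.minAreaRect(W*1000)
    q=P[mm>0]; print(n,round(cx,1),round(cy,1),'size',round(w,1),round(h,1),'ang',round(a,1),'zmed',np.median(q[:,2]).round(4),cv2.contourArea(c))
H,S,V=hsv[...,0],hsv[...,1],hsv[...,2]
blue=((H>100)&(H<125)&(S>120)&(V>50)).astype(np.uint8)
wood=((H<20)&(S>60)&(V>90)).astype(np.uint8)
box(blue,215,168,268,250,.03,'jig')
box(((S<60)&(V>110)).astype(np.uint8)*(P[...,2]>.04).astype(np.uint8),228,180,258,235,.054,'plate')
box(wood,295,170,358,250,.004,'mat')
box(wood,385,225,412,258,.03,'blank')
box(wood,415,180,440,210,.03,'drilled_a')
box(((V<60)).astype(np.uint8),230,185,255,222,.09,'handle')
print(hsv[240,399],hsv[230,330])
for u,v in [(399,240),(398,207),(431,241),(243,207),(240,195),(234,205)]: print(u,v,P[v,u].round(4),hsv[v,u])
c=np.vstack([img[165:250,205:285][:,:80],img[175:260,385:465]]).astype(np.uint8)
c=np.hstack([img[165:255,205:285],img[175:265,380:460]])
b=load('scene0')['pixels'][220:320,170:270]
c=np.hstack([cv2.resize(c,None,fx=3.3,fy=3.3,interpolation=cv2.INTER_CUBIC),cv2.resize(b,(270,297))])
cv2.imwrite('pics/crop.png',c[:,:800,::-1])
E
```

```text
jig 568.6 292.5 size 103.0 206.4 ang 84.3 zmed 0.0409 1605.5
plate 569.7 293.6 size 59.3 149.3 ang 84.0 zmed 0.0543 745.0
mat 554.2 14.1 size 160.2 220.1 ang 86.6 zmed 0.0042 2934.0
blank 446.9 -226.6 size 39.6 59.0 ang 89.0 zmed 0.0297 195.0
drilled_a 598.7 -329.9 size 39.7 59.9 ang 63.2 zmed 0.03 159.0
handle 569.8 291.9 size 24.9 74.0 ang 84.3 zmed 0.088 97.5
[ 15 113 113] [ 14 122 123]
399 240 [ 0.4469 -0.2269  0.0281] [ 15 113 113]
398 207 [ 0.5564 -0.228   0.0282] [174  99 139]
431 241 [ 0.4417 -0.3316  0.0303] [ 87 152  97]
243 207 [0.5624 0.2839 0.0547] [ 18  20 126]
240 195 [0.5971 0.2868 0.0898] [150  11  23]
234 205 [0.5697 0.3139 0.0532] [ 27  18 130]
```

View pics/crop.png

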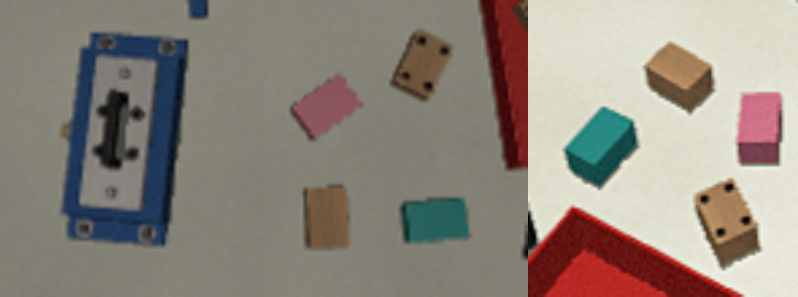

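The crop confirms it: the plain wood block at (399,240) is the blank. The drilled block, pink and turquoise are the look-alikes. The spring screw (crop 65,130) is on the world +y side, so the jig's axes are nearly the world's, with yaw about -5.9°.

```bash
cat >> h.py <<'E'
from scipy.spatial.transform import Rotation as Ro
def go(x,y,z,ydeg):
    "print scaled travel/turn from present pose to TCP x,y,z (m), pointing down, tool y at heading ydeg"
    s=manip.sense();R=Ro.from_quat(s['tool_rot']);a=np.radians(ydeg)
    Y=np.array([np.cos(a),np.sin(a),0]);Z=np.array([0,0,-1.]);T=Ro.from_matrix(np.c_[np.cross(Y,Z),Y,Z])
    d=R.inv().apply(np.array([x,y,z])-s['tcp_pos'])
    print('t',round(s['t'],2),'tcp',s['tcp_pos'].round(4),'travel',(d/.8).round(4),'mm',(d*1e3).round(1),'turn',((R.inv()*T).as_rotvec()/np.pi).round(4),'F',s['force'].round(1),'gap',round(s['finger_gap'],3),'grip',round(s['gripper_force'],1))
E
python3 -c "
from h import *
go(.5695,.293,.19,84.1)"
```

```text
t 0.1 tcp [0.264  0.5658 0.2304] travel [-0.4903 -0.1473  0.0506] mm [-392.3 -117.8   40.5] turn [-0.0006 -0.0002 -0.1063] F [-1.  -0.5  0.4] gap 0.999 grip 0.0
```

Call:
{"name": "apply_moves", "arguments": {
  "claw": [1,1,1,1,1],
  "travel": [
    [-0.49,-0.147,0.05],
    [-0.49,-0.147,0.05],
    [-0.49,-0.147,0.05],
    [-0.49,-0.147,0.05],
    [-0.49,-0.147,0.05]
  ],
  "turn": [
    [0,0,-0.106],
    [0,0,-0.106],
    [0,0,-0.106],
    [0,0,-0.106],
    [0,0,-0.106]
  ]
}}

```text
t: 0.52
tcp_pos: [0.4166, 0.4298, 0.2109]
tool_rot: [0.051, 0.999, -0.0, -0.0]
force: [-0.3, -0.2, 0.9]
finger_gap: 1.0
gripper_force: 0.0
```

```bash
python3 -c "
from h import *
go(.5695,.293,.19,84.1)"
```

```text
t 0.52 tcp [0.4166 0.4298 0.2109] travel [-0.2076 -0.1505  0.026 ] mm [-166.1 -120.4   20.8] turn [-0.0002 -0.0002  0.0001] F [-0.3 -0.2  0.9] gap 1.0 grip 0.0
```

Call:
{"name": "apply_moves", "arguments": {
  "claw": [0,0,0,0,0],
  "travel": [
    [-0.206,-0.149,0.026],
    [-0.206,-0.149,0.026],
    [-0.206,-0.149,0.026],
    [-0.206,-0.149,0.026],
    [-0.206,-0.149,0.026]
  ],
  "turn": [
    [0,0,0],
    [0,0,0],
    [0,0,0],
    [0,0,0],
    [0,0,0]
  ]
}}

```text
t: 0.93
tcp_pos: [0.5689, 0.2935, 0.1899]
tool_rot: [0.052, 0.999, -0.0, -0.0]
force: [1.2, -0.2, 0.2]
finger_gap: 0.498
gripper_force: 0.0
```

Call:
{"name": "apply_moves", "arguments": {
  "claw": [0,0],
  "travel": [
    [0,0,0],
    [0,0,0]
  ],
  "turn": [
    [0,0,0],
    [0,0,0]
  ]
}}

```text
t: 1.1
tcp_pos: [0.5687, 0.2936, 0.1896]
tool_rot: [0.054, 0.999, -0.0, -0.001]
force: [-0.7, 0.1, 0.1]
finger_gap: 0.499
gripper_force: 0.0
```

```bash
python3 - <<'E'
from h import *
go(.5695,.293,.19,84.1)
w=snap('wrist','w1');print(w['intrinsics'].round(1).tolist(),(-w['R'].T@w['t']).round(3),w['R'].round(3).tolist())
E
```

```text
t 1.1 tcp [0.5687 0.2936 0.1896] travel [-0.0011 -0.0006 -0.0005] mm [-0.9 -0.5 -0.4] turn [-0.0001 -0.0005 -0.0016] F [-0.7  0.1  0.1] gap 0.499 grip 0.0
[[309.7, 0.0, 322.9], [0.0, 309.7, 199.6], [0.0, 0.0, 1.0]] [0.495 0.301 0.333] [[0.107, 0.994, -0.002], [0.952, -0.102, 0.288], [0.286, -0.033, -0.958]]
```

View pics/w1.png

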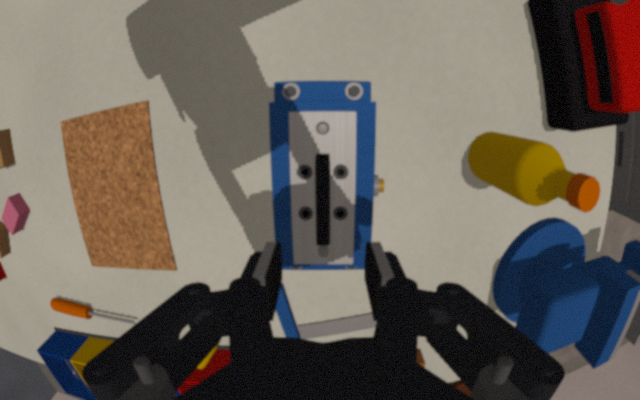

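The wrist view shows the plate (290–355, 110–266) with the handle bar at (323,198). It lies centred between the fingers, whose tips are at (270,255) and (375,255). I'll refine from this view.

```bash
python3 - <<'E'
from h import *
w=load('w1');img=w['pixels'];hsv=cv2.cvtColor(img,cv2.COLOR_RGB2HSV);H,S,V=[hsv[...,i] for i in range(3)]
def box(m,x0,y0,x1,y1,z,n):
    mm=np.zeros_like(m);mm[y0:y1,x0:x1]=m[y0:y1,x0:x1]
    c=max(cv2.findContours(mm,0,1)[0],key=cv2.contourArea)
    W=np.array([ray(w,u,v,z,True)[:2] for u,v in c[:,0]],np.float32)
    (cx,cy),(a,b),an=cv2.minAreaRect(W*1000); print(n,round(cx,1),round(cy,1),'size',round(a,1),round(b,1),'ang',round(an,2))
box((V<40).astype(np.uint8),312,148,334,248,.092,'bar')
blue=((H>100)&(H<125)&(S>110)).astype(np.uint8)
# jig top rect: edges per row of blue (block, rows 110..240)
L=[];Rr=[]
for v in range(112,235,4):
    u=np.where(blue[v,255:300])[0]+255; u2=np.where(blue[v,350:390])[0]+350
    if len(u) and len(u2):
        L.append(ray(w,u.min()-.5,v,.042,True)[:2]);Rr.append(ray(w,u2.max()+.5,v,.042,True)[:2])
L,Rr=np.array(L),np.array(Rr)
for e in(L,Rr):
    p=np.polyfit(e[:,0]-.57,e[:,1],1);print('edge yaw',np.degrees(np.arctan(p[0])).round(2),'y at x=.57',p[1].round(4))
# plate edges (blue -> not blue inside)
L=[];Rr=[]
for v in range(120,240,4):
    u=np.where(blue[v,270:300])[0]+270; u2=np.where(blue[v,345:385])[0]+345
    if len(u) and len(u2): L.append(ray(w,u.max()+.5,v,.054,True)[:2]);Rr.append(ray(w,u2.min()-.5,v,.054,True)[:2])
for e in map(np.array,(L,Rr)):
    p=np.polyfit(e[:,0]-.57,e[:,1],1);print('plate edge yaw',np.degrees(np.arctan(p[0])).round(2),'y',p[1].round(4))
u=slice(300,345)
for v0,v1,z,n in((60,130,.054,'far/near')):pass
E
```

```text
bar 568.3 292.5 size 10.5 76.2 ang 83.52
edge yaw -5.78 y at x=.57 0.2431
edge yaw -6.17 y at x=.57 0.3413
plate edge yaw -6.0 y 0.2609
plate edge yaw -5.72 y 0.3237Traceback (most recent call last):
  File "<stdin>", line 27, in <module>
TypeError: cannot unpack non-iterable int object
```

```bash
python3 -c "
from h import *
go(.569,.2926,.066,84.05)"
```

```text
t 1.15 tcp [0.5673 0.2949 0.1899] travel [-0.0027 -0.0026  0.1549] mm [ -2.2  -2.1 123.9] turn [-0.0001 -0.0007 -0.0006] F [-0.2  0.7  0.2] gap 0.499 grip 0.0
```

Call:
{"name": "apply_moves", "arguments": {
  "claw": [-0.3,-0.3,-0.3,-0.3,-0.3],
  "travel": [
    [-0.001,-0.001,0.05],
    [-0.001,-0.001,0.1],
    [-0.001,-0.001,0.13],
    [-0.001,-0.001,0.13],
    [-0.001,-0.001,0.13]
  ],
  "turn": [
    [0,0,0],
    [0,0,0],
    [0,0,0],
    [0,0,0],
    [0,0,0]
  ]
}}

```text
t: 1.57
tcp_pos: [0.5659, 0.2958, 0.0857]
tool_rot: [0.051, 0.999, -0.001, -0.002]
force: [-0.3, -0.0, 1.4]
finger_gap: 0.349
gripper_force: 0.0
```

```bash
python3 - <<'E'
from h import *
for i in range(3):
    go(.569,.2926,.066,84.05); snap('wrist','w2')
w=load('w2');cv2.imwrite('pics/w2.png',cv2.resize(w['pixels'][120:320,200:450,::-1],(750,600)))
E
```

```text
t 1.57 tcp [0.5659 0.2958 0.0857] travel [-0.0043 -0.0036  0.0246] mm [-3.4 -2.9 19.6] turn [-0.0004 -0.0012  0.0007] F [-0.3 -0.   1.4] gap 0.349 grip 0.0
t 1.62 tcp [0.5678 0.2961 0.0875] travel [-0.002  -0.0042  0.0268] mm [-1.6 -3.4 21.5] turn [0.0001 0.0001 0.0006] F [-0.1  0.1  0.4] gap 0.351 grip 0.0
t 1.67 tcp [0.5689 0.2962 0.0886] travel [-0.0005 -0.0045  0.0282] mm [-0.4 -3.6 22.6] turn [0.0005 0.0009 0.0005] F [0.2 0.6 1.4] gap 0.347 grip 0.0
```

View pics/w2.png

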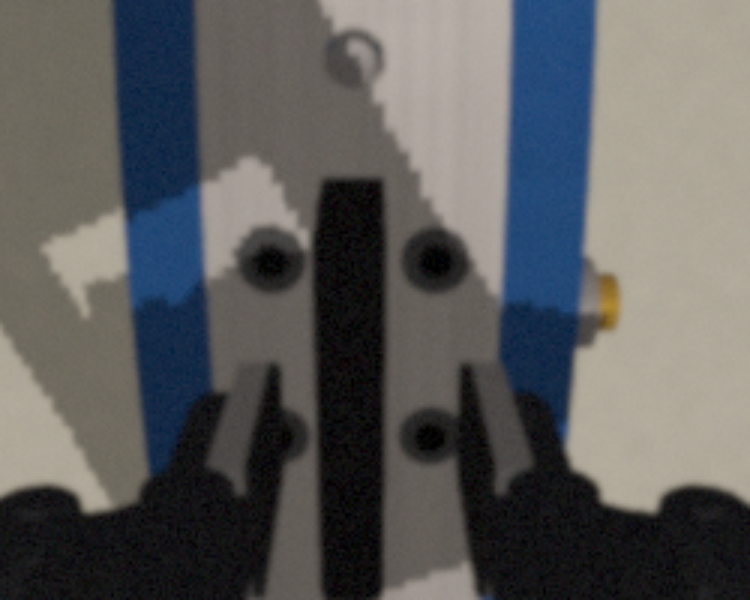

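The close view shows the finger pads at (275,380) and (463,380), midpoint 369, while the bar is at 350. The gripper is about 3.5 mm too far towards +y, which agrees with the measured TCP, so I correct and descend.

Call:
{"name": "apply_moves", "arguments": {
  "claw": [-0.3,-0.3,-0.3,-0.3,-0.3],
  "travel": [
    [-0.0015,-0.0042,0],
    [-0.0015,-0.0042,0.013],
    [-0.0015,-0.0042,0.026],
    [-0.0015,-0.0042,0.026],
    [-0.0015,-0.0042,0.026]
  ],
  "turn": [
    [0,0,0],
    [0,0,0],
    [0,0,0],
    [0,0,0],
    [0,0,0]
  ]
}}

```text
t: 2.13
tcp_pos: [0.5682, 0.2909, 0.0647]
tool_rot: [0.052, 0.999, -0.0, -0.001]
force: [0.6, -0.2, -0.2]
finger_gap: 0.347
gripper_force: 0.0
```

```bash
python3 - <<'E'
from h import *
for i in range(3):
    go(.569,.2926,.066,84.05); w=snap('wrist','w3')
m=(cv2.cvtColor(w['pixels'],cv2.COLOR_RGB2GRAY))
cv2.imwrite('pics/w3.png',cv2.resize(w['pixels'][180:320,240:410,::-1],(720,593)))
E
```

```text
t 2.13 tcp [0.5682 0.2909 0.0647] travel [-0.0008  0.0023 -0.0016] mm [-0.6  1.8 -1.3] turn [-0.0003 -0.0007 -0.0001] F [ 0.6 -0.2 -0.2] gap 0.347 grip 0.0
t 2.18 tcp [0.5686 0.291  0.0652] travel [-0.0003  0.002  -0.0011] mm [-0.2  1.6 -0.9] turn [-0.0002 -0.0004 -0.0001] F [-0.1  0.2 -0.1] gap 0.349 grip 0.0
t 2.23 tcp [0.569  0.2912 0.0655] travel [ 0.0002  0.0018 -0.0006] mm [ 0.1  1.4 -0.5] turn [-0.0001 -0.0002 -0.    ] F [ 1.3 -0.4  0.7] gap 0.355 grip 0.0
```

View pics/w3.png

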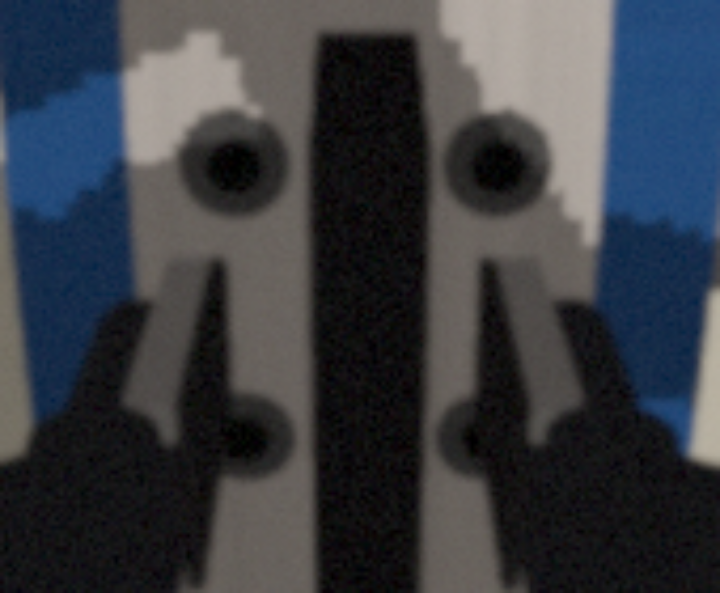

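The pads' midpoint is at 352 and the bar is at 369, so the gripper is now about 1.8 mm too far towards -y. I shift it and close.

Call:
{"name": "apply_moves", "arguments": {
  "claw": [-0.3,-0.3,-0.5,-0.6,-0.65],
  "travel": [
    [0,0.0021,0],
    [0,0.0021,0],
    [0,0.0021,0],
    [0,0.0021,0],
    [0,0.0021,0]
  ],
  "turn": [
    [0,0,0],
    [0,0,0],
    [0,0,0],
    [0,0,0],
    [0,0,0]
  ],
  "newtons": 40
}}

```text
t: 2.7
tcp_pos: [0.5693, 0.293, 0.066]
tool_rot: [0.052, 0.999, 0.0, 0.0]
force: [0.5, -0.6, 0.4]
finger_gap: 0.176
gripper_force: 0.0
```

Call:
{"name": "apply_moves", "arguments": {
  "claw": [-0.8,-1,-1,-1,-1],
  "travel": [
    [0,0,0],
    [0,0,0],
    [0,0,0],
    [0,0,0],
    [0,0,0]
  ],
  "turn": [
    [0,0,0],
    [0,0,0],
    [0,0,0],
    [0,0,0],
    [0,0,0]
  ]
}}

```text
t: 3.12
tcp_pos: [0.5693, 0.2929, 0.0661]
tool_rot: [0.052, 0.999, -0.0, 0.0]
force: [0.3, -0.7, 1.9]
finger_gap: 0.131
gripper_force: 40.5
```

Call:
{"name": "apply_moves", "arguments": {
  "claw": [-1,-1,-1,-1,-1],
  "travel": [
    [0,0,-0.004],
    [0,0,-0.008],
    [0,0,-0.012],
    [0,0,-0.016],
    [0,0,-0.02]
  ],
  "turn": [
    [0,0,0],
    [0,0,0],
    [0,0,0],
    [0,0,0],
    [0,0,0]
  ]
}}

```text
t: 3.53
tcp_pos: [0.5688, 0.2929, 0.0819]
tool_rot: [0.052, 0.999, -0.0, -0.0]
force: [0.0, 0.5, -3.5]
finger_gap: 0.133
gripper_force: 39.8
```

Call:
{"name": "apply_moves", "arguments": {
  "claw": [-1,-1,-1,-1,-1],
  "travel": [
    [0,0,-0.005],
    [0,0,-0.01],
    [0,0,-0.015],
    [0,0,-0.025],
    [0,0,-0.035]
  ],
  "turn": [
    [0,0,0],
    [0,0,0],
    [0,0,0],
    [0,0,0],
    [0,0,0]
  ]
}}

```text
t: 3.95
tcp_pos: [0.569, 0.2929, 0.1104]
tool_rot: [0.052, 0.999, -0.0, -0.0]
force: [-0.2, 0.3, -3.6]
finger_gap: 0.135
gripper_force: 39.8
```

```bash
python3 - <<'E'
from h import *
go(.554,.0141,.11,86.6)
w=snap('wrist','w4');s=snap('top','top4');P=cloud(s);go(.554,.0141,.11,86.6)
# plate tilt from top depth: light pixels z>.07
hsv=cv2.cvtColor(s['pixels'],cv2.COLOR_RGB2HSV)
m=(abs(P[...,0]-.57)<.085)&(abs(P[...,1]-.29)<.045)&(P[...,2]>.075)&(P[...,2]<.115)&(hsv[...,2]>70)
q=P[m];A=np.c_[q[:,0]-.57,q[:,1]-.29,np.ones(len(q))];print(len(q),np.linalg.lstsq(A,q[:,2],rcond=None)[0].round(4))
E
```

```text
t 3.95 tcp [0.569  0.2929 0.1104] travel [-0.0175 -0.3486  0.0006] mm [ -14.  -278.8    0.5] turn [-0.0001 -0.0002 -0.0141] F [-0.2  0.3 -3.6] gap 0.135 grip 39.8
t 4.05 tcp [0.5706 0.2934 0.112 ] travel [-0.0155 -0.3494  0.002 ] mm [ -12.4 -279.6    1.6] turn [ 0.0005  0.0012 -0.0141] F [ 0.4  0.5 -2.8] gap 0.132 grip 39.9
237 [-0.0054  0.0369  0.1007]
```

View pics/w4.png

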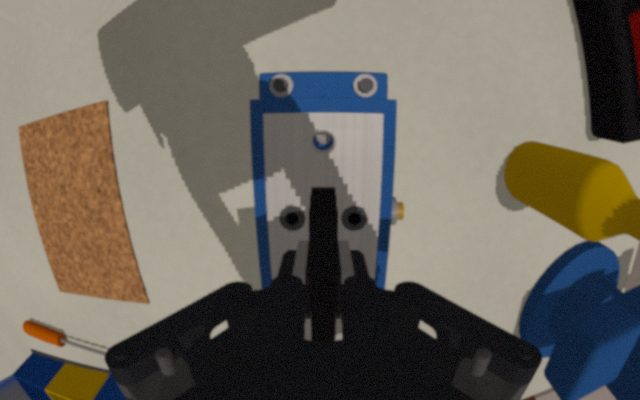

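The plate is off the dowels and level, with the blue jig visible through its hole at (322,140). I carry it to the mat.

Call:
{"name": "apply_moves", "arguments": {
  "claw": [-1,-1,-1,-1,-1],
  "travel": [
    [-0.002,-0.04,0],
    [-0.016,-0.349,0.001],
    [-0.016,-0.349,0.001],
    [-0.016,-0.349,0.001],
    [-0.016,-0.349,0.001]
  ],
  "turn": [
    [0,0,-0.014],
    [0,0,-0.014],
    [0,0,-0.014],
    [0,0,-0.014],
    [0,0,-0.014]
  ]
}}

```text
t: 4.47
tcp_pos: [0.5575, 0.0931, 0.1096]
tool_rot: [0.029, 1.0, -0.0, 0.0]
force: [1.2, -0.9, -3.1]
finger_gap: 0.13
gripper_force: 40.0
```

```bash
python3 -c "
from h import *
go(.554,.0141,.11,86.6)"
```

```text
t 4.47 tcp [0.5575 0.0931 0.1096] travel [-0.0014 -0.0988 -0.0005] mm [ -1.1 -79.1  -0.4] turn [-0.      0.0002  0.0002] F [ 1.2 -0.9 -3.1] gap 0.13 grip 40.0
```

Call:
{"name": "apply_moves", "arguments": {
  "claw": [-1,-1,-1,-1,-1],
  "travel": [
    [-0.001,-0.05,0],
    [-0.001,-0.08,0],
    [-0.001,-0.0985,0.02],
    [-0.001,-0.0985,0.04],
    [-0.001,-0.0985,0.07]
  ],
  "turn": [
    [0,0,0],
    [0,0,0],
    [0,0,0],
    [0,0,0],
    [0,0,0]
  ]
}}

```text
t: 4.88
tcp_pos: [0.5559, 0.0139, 0.0546]
tool_rot: [0.031, 1.0, -0.0, 0.003]
force: [0.4, 0.9, -3.8]
finger_gap: 0.136
gripper_force: 40.1
```

Call:
{"name": "apply_moves", "arguments": {
  "claw": [-1,-1,-1,-1],
  "travel": [
    [0,0,0.01],
    [0,0,0.015],
    [0,0,0.018],
    [0,0,0.018]
  ],
  "turn": [
    [0,0,0],
    [0,0,0],
    [0,0,0],
    [0,0,0]
  ]
}}

```text
t: 5.22
tcp_pos: [0.5543, 0.0162, 0.0392]
tool_rot: [0.03, 1.0, -0.0, 0.0]
force: [-0.5, 0.5, -4.0]
finger_gap: 0.135
gripper_force: 40.0
```

```bash
python3 -c "
from h import *
manip.snapshot('top');go(.554,.0141,.028,86.6);manip.snapshot('top');go(.554,.0141,.028,86.6)"
```

```text
t 5.27 tcp [0.5545 0.0161 0.0396] travel [ 0.0005 -0.0026  0.0145] mm [ 0.4 -2.1 11.6] turn [-0.0001  0.0004  0.0001] F [ 0.1  0.5 -3.3] gap 0.132 grip 40.0
t 5.32 tcp [0.5546 0.0161 0.0398] travel [ 0.0007 -0.0026  0.0148] mm [ 0.5 -2.1 11.8] turn [-0.0001  0.0006  0.0001] F [-0.1 -0.1 -3.8] gap 0.128 grip 40.0
```

Call:
{"name": "apply_moves", "arguments": {
  "claw": [-1,-1,-1,-1,-1],
  "travel": [
    [0,-0.0025,0.005],
    [0,-0.0025,0.009],
    [0,-0.0025,0.012],
    [0,-0.0025,0.014],
    [0,-0.0025,0.0145]
  ],
  "turn": [
    [0,0,0],
    [0,0,0],
    [0,0,0],
    [0,0,0],
    [0,0,0]
  ]
}}

```text
t: 5.73
tcp_pos: [0.5537, 0.0139, 0.028]
tool_rot: [0.03, 1.0, -0.0, -0.0]
force: [-2.0, -0.5, 5.8]
finger_gap: 0.13
gripper_force: 41.3
```

Call:
{"name": "apply_moves", "arguments": {
  "claw": [-1,-1],
  "travel": [
    [0,0,0],
    [0,0,0]
  ],
  "turn": [
    [0,0,0],
    [0,0,0]
  ]
}}

```text
t: 5.9
tcp_pos: [0.5537, 0.0139, 0.028]
tool_rot: [0.03, 1.0, -0.0, 0.0]
force: [-1.3, -0.7, 4.3]
finger_gap: 0.132
gripper_force: 41.2
```

Call:
{"name": "apply_moves", "arguments": {
  "claw": [-0.7,-0.5,-0.4,-0.3,-0.3],
  "travel": [
    [0,0,0],
    [0,0,0],
    [0,0,0],
    [0,0,-0.02],
    [0,0,-0.06]
  ],
  "turn": [
    [0,0,0],
    [0,0,0],
    [0,0,0],
    [0,0,0],
    [0,0,0]
  ]
}}

```text
t: 6.32
tcp_pos: [0.5512, 0.0142, 0.0726]
tool_rot: [0.03, 1.0, 0.001, -0.004]
force: [0.6, 0.6, 1.0]
finger_gap: 0.351
gripper_force: 0.0
```

Call:
{"name": "apply_moves", "arguments": {
  "claw": [0,0.5,0.5,0.5,0.5],
  "travel": [
    [0,0,-0.05],
    [0,0,-0.09],
    [0.02,-0.06,-0.09],
    [0.05,-0.12,-0.09],
    [0.08,-0.16,-0.09]
  ],
  "turn": [
    [0,0,0],
    [0,0,0],
    [0,0,0],
    [0,0,0],
    [0,0,0]
  ]
}}

```text
t: 6.73
tcp_pos: [0.4949, -0.0964, 0.1485]
tool_rot: [0.029, 1.0, -0.001, 0.002]
force: [0.8, -1.6, -0.1]
finger_gap: 0.749
gripper_force: 0.0
```

```bash
python3 - <<'E'
from h import *
go(.447,-.2267,.13,89)
s=snap('top','top5');P=cloud(s)
hsv=cv2.cvtColor(s['pixels'],cv2.COLOR_RGB2HSV)
m=((abs(P[...,0]-.554)<.1)&(abs(P[...,1]-.014)<.07)&(P[...,2]>.008)&(P[...,2]<.075)).astype(np.uint8)
W=P[m>0];sel=abs(W[:,2]-.016)<.004;print(sel.sum(),W[sel].mean(0),cv2.minAreaRect((W[sel][:,:2]*1000).astype(np.float32)))
E
```

```text
t 6.73 tcp [ 0.4949 -0.0964  0.1485] travel [ 0.0506 -0.166   0.0232] mm [  40.5 -132.8   18.6] turn [-0.0007  0.0016 -0.0126] F [ 0.8 -1.6 -0.1] gap 0.749 grip 0.0
548 [0.55237369 0.01480126 0.01611455] ((542.064208984375, 9.425651550292969), (124.33150482177734, 173.46646118164062), 85.42573547363281)
```

Call:
{"name": "apply_moves", "arguments": {
  "claw": [0.5,0.5,0.5,0.5,0.5],
  "travel": [
    [0.05,-0.165,0.05],
    [0.05,-0.165,0.05],
    [0.05,-0.165,0.05],
    [0.05,-0.165,0.05],
    [0.05,-0.165,0.05]
  ],
  "turn": [
    [0,0,-0.0125],
    [0,0,-0.0125],
    [0,0,-0.0125],
    [0,0,-0.0125],
    [0,0,-0.0125]
  ]
}}

```text
t: 7.2
tcp_pos: [0.4447, -0.2279, 0.1062]
tool_rot: [0.013, 1.0, -0.0, -0.0]
force: [-0.1, 1.1, -0.1]
finger_gap: 0.748
gripper_force: 0.0
```

```bash
python3 - <<'E'
from h import *
for i in range(3): go(.447,-.2267,.012,89); w=snap('wrist','w5')
go(.447,-.2267,.012,89)
hsv=cv2.cvtColor(w['pixels'],cv2.COLOR_RGB2HSV);H,S,V=[hsv[...,i] for i in range(3)]
m=((H>5)&(H<22)&(S>70)&(V>60)).astype(np.uint8)
n,l,st,c=cv2.connectedComponentsWithStats(m)
for i in range(1,n):
    if st[i,4]>150:
        p=np.argwhere(l==i)[:,::-1];W=np.array([ray(w,u,v,.03,True)[:2] for u,v in p],np.float32)*1000
        print(st[i],cv2.minAreaRect(W))
E
```

```text
t 7.2 tcp [ 0.4447 -0.2279  0.1062] travel [-0.0029  0.0016  0.1177] mm [-2.3  1.3 94.2] turn [-0.0001 -0.0002 -0.0027] F [-0.1  1.1 -0.1] gap 0.748 grip 0.0
t 7.25 tcp [ 0.445  -0.2259  0.1066] travel [-0.0026 -0.001   0.1183] mm [-2.1 -0.8 94.6] turn [ 0.0002 -0.0002 -0.0024] F [-0.2  0.7  0.4] gap 0.75 grip 0.0
t 7.3 tcp [ 0.4453 -0.2245  0.107 ] travel [-0.0022 -0.0028  0.1187] mm [-1.8 -2.2 95. ] turn [ 0.0003 -0.0002 -0.0017] F [ 0.3 -0.  -0.4] gap 0.75 grip 0.0
t 7.35 tcp [ 0.4456 -0.2237  0.1072] travel [-0.0019 -0.0038  0.1191] mm [-1.5 -3.1 95.2] turn [ 0.0002 -0.0001 -0.0012] F [-0.8  0.4 -0.1] gap 0.754 grip 0.0
[  40    0   52  159 3902] ((317.69573974609375, -465.40179443359375), (40.449886322021484, 156.25404357910156), 71.82147216796875)
[ 292  165   55   83 4323] ((443.70111083984375, -227.48428344726562), (65.12080383300781, 39.87797164916992), 0.014091012068092823)
[ 478  191  124  158 7420] ((535.3274536132812, -12.850685119628906), (144.55430603027344, 197.4512481689453), 86.54261779785156)
[  61  274   49   59 1620] ((556.5177612304688, -503.5916442871094), (46.75046157836914, 103.81584167480469), 42.32157516479492)
[200 338  20  34 359] ((602.781494140625, -342.3508605957031), (22.831541061401367, 46.21686935424805), 63.2241325378418)
[574 370  55  30 884] ((827.4583740234375, 323.8999328613281), (253.6240997314453, 79.15540313720703), 63.40458297729492)
```

View pics/w5.png

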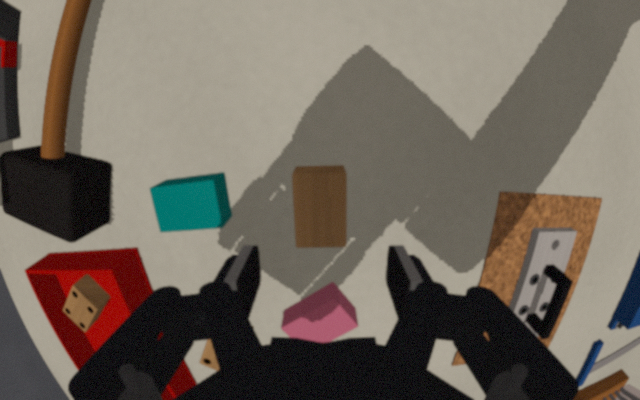

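The wrist view shows the plain blank at (320,205) between the open fingers, with turquoise at (190,203), pink at (320,313), and the plate lying on the mat at (545,285). I descend on the blank.

Call:
{"name": "apply_moves", "arguments": {
  "claw": [0.4,0.4,0.4,0.4,0.4],
  "travel": [
    [-0.001,-0.0045,0.03],
    [-0.001,-0.0045,0.07],
    [-0.001,-0.0045,0.1],
    [-0.001,-0.0045,0.1],
    [-0.001,-0.0045,0.1]
  ],
  "turn": [
    [0,0,0.001],
    [0,0,0.001],
    [0,0,0.001],
    [0,0,0.001],
    [0,0,0.001]
  ]
}}

```text
t: 7.77
tcp_pos: [0.4462, -0.2259, 0.0269]
tool_rot: [0.011, 1.0, 0.001, -0.001]
force: [0.6, -0.2, 0.2]
finger_gap: 0.702
gripper_force: 0.0
```

Call:
{"name": "apply_moves", "arguments": {
  "claw": [0.3,0.3,0.3,0.3],
  "travel": [
    [0,0,0],
    [0,0,0],
    [0,0,0],
    [0,0,0]
  ],
  "turn": [
    [0,0,0],
    [0,0,0],
    [0,0,0],
    [0,0,0]
  ]
}}

```text
t: 8.1
tcp_pos: [0.447, -0.2282, 0.0286]
tool_rot: [0.012, 1.0, -0.001, 0.001]
force: [0.7, 0.4, -0.9]
finger_gap: 0.65
gripper_force: 0.0
```

```bash
python3 - <<'E'
from h import *
go(.4464,-.2274,.012,89.5)
E
```

```text
t 8.1 tcp [ 0.447  -0.2282  0.0286] travel [0.0009 0.001  0.0208] mm [ 0.7  0.8 16.6] turn [-0.0005  0.0006 -0.0047] F [ 0.7  0.4 -0.9] gap 0.65 grip 0.0
```

Call:
{"name": "apply_moves", "arguments": {
  "claw": [0.3,0.3,0.3,0.15,0.05],
  "travel": [
    [0,0.001,0.01],
    [0,0.001,0.0205],
    [0,0.001,0.0205],
    [0,0.001,0.0205],
    [0,0.001,0.0205]
  ],
  "turn": [
    [0,0,-0.003],
    [0,0,-0.003],
    [0,0,-0.003],
    [0,0,-0.003],
    [0,0,-0.003]
  ],
  "newtons": 50
}}

```text
t: 8.52
tcp_pos: [0.4461, -0.2269, 0.0105]
tool_rot: [0.007, 1.0, 0.0, -0.0]
force: [0.5, -0.4, 0.8]
finger_gap: 0.527
gripper_force: 0.0
```

Call:
{"name": "apply_moves", "arguments": {
  "claw": [-0.05,-0.2,-0.5,-0.5,-0.5],
  "travel": [
    [0,0,0],
    [0,0,0],
    [0,0,0],
    [0,0,0],
    [0,0,0]
  ],
  "turn": [
    [0,0,0],
    [0,0,0],
    [0,0,0],
    [0,0,0],
    [0,0,0]
  ]
}}

```text
t: 8.93
tcp_pos: [0.4465, -0.2271, 0.0111]
tool_rot: [0.007, 1.0, -0.0, 0.0]
force: [-0.8, -0.6, 1.5]
finger_gap: 0.454
gripper_force: 51.5
```

```bash
python3 - <<'E'
from h import *
w=snap('wrist','w6');go(.4464,-.2274,.2,84.05)
cv2.imwrite('pics/w6.png',cv2.resize(w['pixels'][150:330,210:430,::-1],(733,600)))
E
```

```text
t 8.98 tcp [ 0.4465 -0.2272  0.0111] travel [ 0.     -0.0004 -0.2361] mm [   0.    -0.3 -188.9] turn [-0.0001  0.0001  0.0285] F [-0.3  0.3  2.6] gap 0.456 grip 51.6
```

View pics/w6.png

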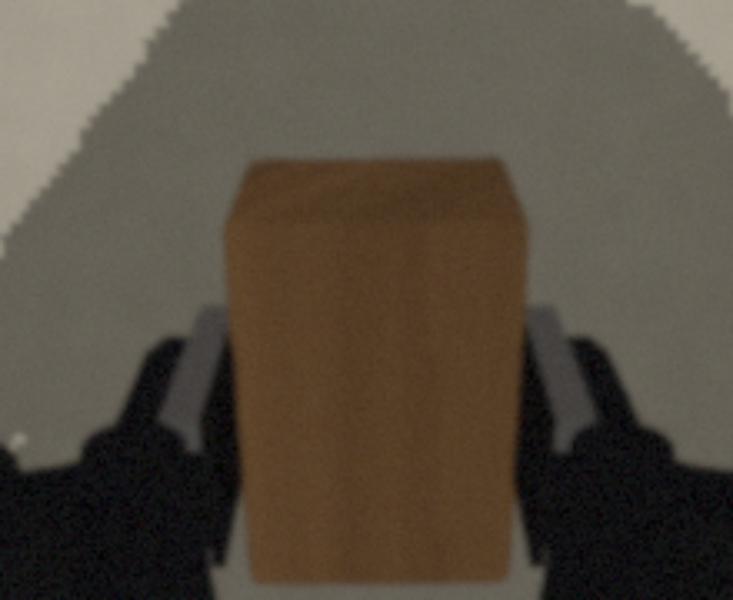

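The blank is squarely gripped. Its top face runs from row 220 to row 581 in the crop, and the pads are centred at about columns 230 and 527.

```bash
python3 - <<'E'
from h import *
w=load('w6')
a=ray(w,322.5,150+221/3.333,.03,True);b=ray(w,322.5,150+581/3.333,.03,True);print(a,b,(a+b)/2,np.linalg.norm(a-b))
# refined nest centre, top view now that plate is off
s=load('top5');img=s['pixels']
cv2.imwrite('pics/nest.png',cv2.resize(img[165:250,205:285,::-1],(560,595),interpolation=cv2.INTER_CUBIC))
go(.5695,.293,.2,84.05)
E
```

```text
[ 0.41685448 -0.22731883  0.03      ] [ 0.47581078 -0.22817313  0.03      ] [ 0.44633263 -0.22774598  0.03      ] 0.0589624827064727
t 8.98 tcp [ 0.4465 -0.2272  0.0111] travel [-0.1446  0.6523 -0.2363] mm [-115.7  521.8 -189. ] turn [-0.0001  0.0001  0.0285] F [-0.3  0.3  2.6] gap 0.456 grip 51.6
```

Call:
{"name": "apply_moves", "arguments": {
  "claw": [-0.5,-0.5,-0.5,-0.5,-0.5],
  "travel": [
    [0,0,-0.02],
    [0,0,-0.06],
    [0,0,-0.11],
    [0,0,-0.15],
    [0,0,-0.15]
  ],
  "turn": [
    [0,0,0],
    [0,0,0.0285],
    [0,0,0.0285],
    [0,0,0.0285],
    [0,0,0.0285]
  ]
}}

```text
t: 9.4
tcp_pos: [0.4494, -0.2293, 0.1362]
tool_rot: [0.052, 0.999, -0.003, 0.005]
force: [-0.2, -0.3, -0.6]
finger_gap: 0.458
gripper_force: 51.3
```

```bash
python3 - <<'E'
from h import *
go(.5695,.293,.16,84.05)
E
```

```text
t 9.4 tcp [ 0.4494 -0.2293  0.1362] travel [-0.0822  0.6647 -0.0332] mm [-65.8 531.7 -26.6] turn [-0.0021  0.0031  0.0001] F [-0.2 -0.3 -0.6] gap 0.458 grip 51.3
```

Call:
{"name": "apply_moves", "arguments": {
  "claw": [-0.5,-0.5,-0.5,-0.5,-0.5],
  "travel": [
    [-0.006,0.045,-0.01],
    [-0.082,0.664,-0.02],
    [-0.082,0.664,-0.02],
    [-0.082,0.664,-0.02],
    [-0.082,0.664,-0.02]
  ],
  "turn": [
    [0,0,0],
    [0,0,0],
    [0,0,0],
    [0,0,0],
    [0,0,0]
  ]
}}

```text
t: 9.82
tcp_pos: [0.4917, -0.0275, 0.141]
tool_rot: [0.052, 0.999, 0.0, -0.001]
force: [0.7, -0.5, -0.7]
finger_gap: 0.457
gripper_force: 51.2
```

Call:
{"name": "apply_moves", "arguments": {
  "claw": [-0.5,-0.5,-0.5,-0.5,-0.5],
  "travel": [
    [-0.05,0.41,-0.015],
    [-0.05,0.41,-0.015],
    [-0.05,0.41,-0.015],
    [-0.05,0.41,-0.015],
    [-0.05,0.41,-0.015]
  ],
  "turn": [
    [0,0,0],
    [0,0,0],
    [0,0,0],
    [0,0,0],
    [0,0,0]
  ]
}}

```text
t: 10.23
tcp_pos: [0.538, 0.1757, 0.1483]
tool_rot: [0.052, 0.999, -0.0, -0.001]
force: [1.6, -0.6, -0.9]
finger_gap: 0.454
gripper_force: 51.2
```

```bash
python3 - <<'E'
from h import *
go(.5692,.2926,.11,84.05)
E
```

```text
t 10.23 tcp [0.538  0.1757 0.1483] travel [-0.0238  0.1493  0.0478] mm [-19.  119.5  38.2] turn [-0.0002 -0.0005  0.0001] F [ 1.6 -0.6 -0.9] gap 0.454 grip 51.2
```

Call:
{"name": "apply_moves", "arguments": {
  "claw": [-0.5,-0.5,-0.5,-0.5,-0.5],
  "travel": [
    [-0.008,0.05,0],
    [-0.016,0.1,0],
    [-0.022,0.135,0],
    [-0.0238,0.149,0.01],
    [-0.0238,0.149,0.02]
  ],
  "turn": [
    [0,0,0],
    [0,0,0],
    [0,0,0],
    [0,0,0],
    [0,0,0]
  ]
}}

```text
t: 10.65
tcp_pos: [0.57, 0.2929, 0.1321]
tool_rot: [0.05, 0.999, 0.0, 0.001]
force: [-0.1, -0.5, -0.3]
finger_gap: 0.456
gripper_force: 51.2
```

```bash
python3 - <<'E'
from h import *
for i in range(4): w=snap('wrist','w7');go(.5692,.2926,.09,84.05)
# jig edges & nest from wrist
img=w['pixels'];hsv=cv2.cvtColor(img,cv2.COLOR_RGB2HSV);H,S,V=[hsv[...,i] for i in range(3)]
blue=((H>100)&(H<125)&(S>110)).astype(np.uint8)
L=[];Rr=[]
for v in range(112,220,4):
    u=np.where(blue[v,200:320])[0]+200; u2=np.where(blue[v,330:450])[0]+330
    if len(u) and len(u2): L.append(ray(w,u.min()-.5,v,.042,True)[:2]);Rr.append(ray(w,u2.max()+.5,v,.042,True)[:2])
for e in map(np.array,(L,Rr)):
    p=np.polyfit(e[:,0]-.57,e[:,1],1);print('jig edge yaw',np.degrees(np.arctan(p[0])).round(2),'y',p[1].round(4),len(e))
cv2.imwrite('pics/w7.png',cv2.resize(img[40:340,160:480,::-1],(640,600)))
E
```

```text
t 10.7 tcp [0.5679 0.2902 0.1297] travel [-0.0016  0.0033  0.0496] mm [-1.3  2.6 39.7] turn [-0.0008 -0.0015  0.0007] F [-0.4 -1.7 -1.5] gap 0.455 grip 51.2
t 10.75 tcp [0.5674 0.2888 0.1301] travel [-0.0021  0.0051  0.0501] mm [-1.7  4.1 40.1] turn [-0.0011 -0.0019  0.0002] F [-0.4 -0.7 -1.4] gap 0.454 grip 51.2
t 10.8 tcp [0.5679 0.2883 0.131 ] travel [-0.0013  0.0057  0.0512] mm [-1.1  4.6 40.9] turn [-0.0009 -0.0016 -0.0002] F [-0.2 -0.3 -0.5] gap 0.455 grip 51.2
t 10.85 tcp [0.5686 0.2881 0.1318] travel [-0.0003  0.0058  0.0522] mm [-0.3  4.6 41.8] turn [-0.0007 -0.0011 -0.0005] F [-0.3  0.1 -0.9] gap 0.458 grip 51.2
jig edge yaw -5.85 y 0.2426 27
jig edge yaw -5.77 y 0.3416 27
```

View pics/w7.png

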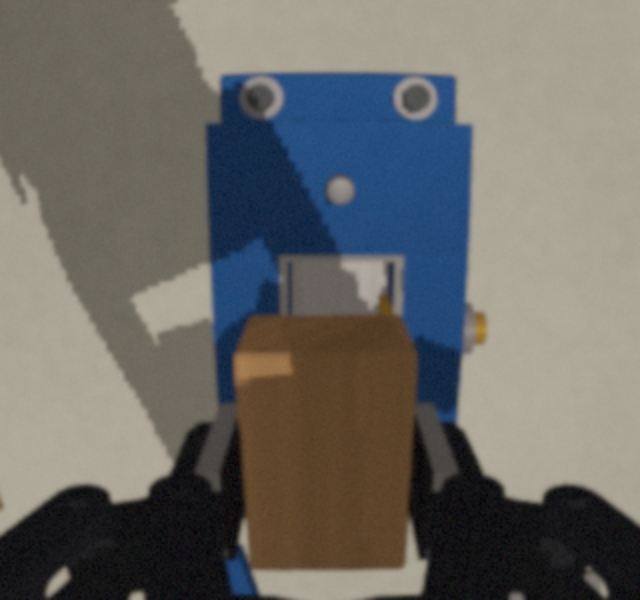

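```bash
python3 - <<'E'
from h import *
w=load('w7');yaw=np.radians(-5.85);ex=np.array([np.cos(yaw),np.sin(yaw)]);ey=np.array([-ex[1],ex[0]])
g=cv2.cvtColor(w['pixels'],cv2.COLOR_RGB2GRAY).astype(int)
print('row185',g[185,292:320].tolist(),g[185,350:370].tolist())
print('col320',g[160:176,322].tolist())
img=w['pixels'].astype(int)
print('R-B row180',(img[180,294:312,0]-img[180,294:312,2]).tolist(),(img[180,350:368,0]-img[180,350:368,2]).tolist())
d=ray(w,330,135,.06,True)[:2];print('dowel',d,'-> centre',d+.06*ex)
l=ray(w,300,170,.042,True)[:2];r=ray(w,361.7,170,.042,True)[:2];m=(l+r)/2;print('mouth width',np.linalg.norm(r-l),'edge mid',m,'->centre',m+.034*ex-.00075*ey)
s=load('top5');P=cloud(s)
go(.5692,.2922,.09,84.15)
E
```

```text
row185 [41, 35, 35, 43, 45, 38, 46, 58, 82, 93, 91, 84, 63, 66, 79, 93, 93, 90, 95, 96, 97, 101, 102, 96, 99, 100, 100, 97] [132, 112, 92, 78, 57, 57, 80, 111, 124, 126, 116, 98, 80, 72, 71, 70, 66, 67, 65, 66]
col320 [32, 42, 43, 39, 35, 42, 48, 61, 80, 87, 94, 100, 100, 100, 102, 99]
R-B row180 [-71, -69, -74, -72, -58, -30, -4, 9, 7, 2, -14, -13, -1, 10, 10, 11, 11, 11] [15, 15, 14, 9, -12, -26, -14, 3, 11, 10, -1, -30, -60, -78, -84, -88, -90, -86]
dowel [0.51189038 0.29820209] -> centre [0.57157791 0.29208662]
mouth width 0.047329700774079504 edge mid [0.54004157 0.2964074 ] ->centre [0.57378806 0.29219587]
t 10.85 tcp [0.5686 0.2881 0.1318] travel [-0.0004  0.0053  0.0522] mm [-0.3  4.2 41.8] turn [-0.0007 -0.0011 -0.001 ] F [-0.3  0.1 -0.9] gap 0.458 grip 51.2
```

The nest's mouth (crop 280–404, row 256) and the dowel (340,190) are visible, and the blank is roughly above the nest. I lower it to just above the dowel height and re-measure once settled.

Call:
{"name": "apply_moves", "arguments": {
  "claw": [-0.5,-0.5,-0.5,-0.5,-0.5],
  "travel": [
    [-0.002,0.004,0.015],
    [-0.002,0.004,0.03],
    [-0.002,0.004,0.045],
    [-0.002,0.004,0.06],
    [-0.002,0.004,0.065]
  ],
  "turn": [
    [0,0,-0.001],
    [0,0,-0.001],
    [0,0,-0.001],
    [0,0,-0.001],
    [0,0,-0.001]
  ]
}}

```text
t: 11.27
tcp_pos: [0.5701, 0.2922, 0.0781]
tool_rot: [0.051, 0.999, -0.001, -0.002]
force: [-0.2, -0.2, -0.5]
finger_gap: 0.454
gripper_force: 51.2
```

Call:
{"name": "apply_moves", "arguments": {
  "claw": [-0.5,-0.5,-0.5,-0.5],
  "travel": [
    [0,0,0],
    [0,0,0],
    [0,0,0],
    [0,0,0]
  ],
  "turn": [
    [0,0,0],
    [0,0,0],
    [0,0,0],
    [0,0,0]
  ]
}}

```text
t: 11.6
tcp_pos: [0.5724, 0.2935, 0.0818]
tool_rot: [0.05, 0.999, 0.0, 0.001]
force: [-0.2, -0.0, -0.6]
finger_gap: 0.454
gripper_force: 51.2
```

```bash
cat > nest.py <<'E'
from h import *
for i in range(3): w=snap('wrist','w8');go(.571,.2922,.075,84.15)
yaw=np.radians(-5.85);ex=np.array([np.cos(yaw),np.sin(yaw)]);ey=np.array([-ex[1],ex[0]])
img=w['pixels'].astype(int);rb=img[...,0]-img[...,2];hsv=cv2.cvtColor(w['pixels'],cv2.COLOR_RGB2HSV)
K,R,t=w['intrinsics'],w['R'],w['t']
def proj(X):
    c=R@X+t;th=np.arctan2(np.hypot(c[0],c[1]),c[2]);k=th/np.hypot(c[0],c[1]);return np.array([K[0,0]*c[0]*k+K[0,2],K[1,1]*c[1]*k+K[1,2]])
c0=np.array([.5715,.2922])
d0=proj(np.r_[c0-.06*ex,.06]).round().astype(int);print('dowel predicted px',d0)
m=((rb>-25)).astype(np.uint8);mm=np.zeros_like(m);mm[d0[1]-14:d0[1]+15,d0[0]-14:d0[0]+15]=m[d0[1]-14:d0[1]+15,d0[0]-14:d0[0]+15]
n,l,st,ce=cv2.connectedComponentsWithStats(mm);i=1+np.argmax(st[1:,4]);print(st[i],ce[i]);d=ray(w,*ce[i],.06,True)[:2];print('dowel',d.round(4),'centre',(d+.06*ex).round(4))
for dy in(-.015,-.008,0,.008,.015):
    f=[rb[tuple(proj(np.r_[c0+x*ex+dy*ey,.042]).round().astype(int)[::-1])] for x in np.arange(-.045,-.025,.0003)]
    k=np.argmax(np.array(f)>-40); x=-.045+.0003*k; print('mouth edge at x',round(x*1e3,1),'=> centre shift mm',round((x+.034)*1e3,1))
E
python3 nest.py; python3 -c "
from h import *
w=load('w8');cv2.imwrite('pics/w8.png',cv2.resize(w['pixels'][40:340,160:480,::-1],(640,600)))"
```

```text
t 11.65 tcp [0.5724 0.2935 0.0819] travel [ 0.0016 -0.0018  0.0086] mm [ 1.2 -1.4  6.9] turn [0.0002 0.0005 0.0005] F [ 0.2  0.9 -0.5] gap 0.458 grip 51.2
t 11.7 tcp [0.5723 0.2934 0.0819] travel [ 0.0015 -0.0017  0.0086] mm [ 1.2 -1.4  6.9] turn [0.0002 0.0004 0.0005] F [-0.2  0.1 -1.2] gap 0.454 grip 51.2
t 11.75 tcp [0.5722 0.2934 0.0818] travel [ 0.0014 -0.0016  0.0085] mm [ 1.1 -1.3  6.8] turn [0.0001 0.0004 0.0005] F [ 0.7 -0.5 -0.1] gap 0.454 grip 51.2
dowel predicted px [322 135]
[312 125  19  19 269] [321.20817844 134.04832714]
dowel [0.5114 0.2981] centre [0.5711 0.292 ]
mouth edge at x -34.8 => centre shift mm -0.8
mouth edge at x -34.8 => centre shift mm -0.8
mouth edge at x -34.8 => centre shift mm -0.8
mouth edge at x -34.2 => centre shift mm -0.2
mouth edge at x -34.2 => centre shift mm -0.2
```

View pics/w8.png

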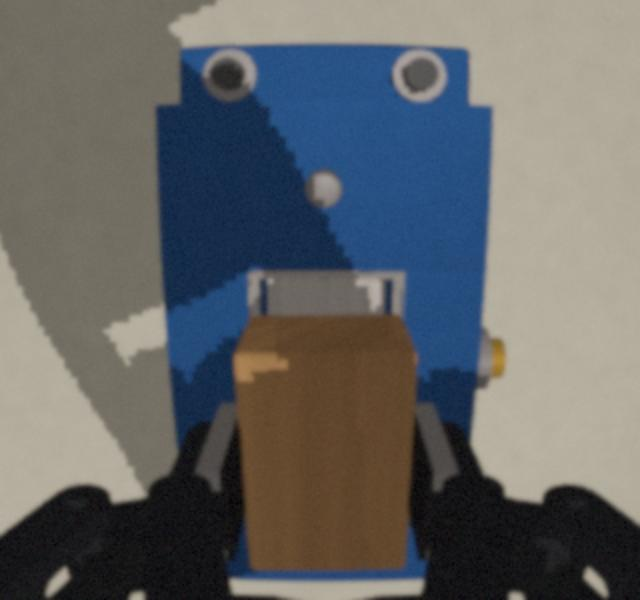

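Call:
{"name": "apply_moves", "arguments": {
  "claw": [-0.5,-0.5,-0.5,-0.5,-0.5],
  "travel": [
    [0.0013,-0.0015,0.01],
    [0.0013,-0.0015,0.018],
    [0.0013,-0.0015,0.026],
    [0.0013,-0.0015,0.03],
    [0.0013,-0.0015,0.03]
  ],
  "turn": [
    [0,0,0],
    [0,0,0],
    [0,0,0],
    [0,0,0],
    [0,0,0]
  ]
}}

```text
t: 12.17
tcp_pos: [0.5698, 0.2918, 0.0556]
tool_rot: [0.05, 0.999, -0.0, -0.001]
force: [0.3, 0.2, -0.9]
finger_gap: 0.456
gripper_force: 51.2
```

Call:
{"name": "apply_moves", "arguments": {
  "claw": [-0.5,-0.5,-0.5,-0.5],
  "travel": [
    [0,0,0],
    [0,0,0],
    [0,0,0],
    [0,0,0]
  ],
  "turn": [
    [0,0,0],
    [0,0,0],
    [0,0,0],
    [0,0,0]
  ]
}}

```text
t: 12.5
tcp_pos: [0.571, 0.2922, 0.0575]
tool_rot: [0.05, 0.999, 0.0, 0.0]
force: [0.2, -0.2, -0.3]
finger_gap: 0.455
gripper_force: 51.2
```

```bash
python3 nest.py; python3 -c "
from h import *
go(.5712,.2923,.052,84.15)"
```

```text
t 12.55 tcp [0.5709 0.2922 0.0575] travel [-0.0001 -0.     -0.0219] mm [ -0.1  -0.  -17.5] turn [0.0001 0.0002 0.0005] F [0.2 0.8 0.2] gap 0.453 grip 51.2
t 12.6 tcp [0.5709 0.2922 0.0575] travel [-0.0002  0.     -0.0219] mm [ -0.1   0.  -17.5] turn [0.0001 0.0002 0.0005] F [-0.7  0.  -1.1] gap 0.45 grip 51.2
t 12.65 tcp [0.5708 0.2922 0.0574] travel [-0.0002  0.     -0.022 ] mm [ -0.2   0.  -17.6] turn [0.0001 0.0001 0.0005] F [-0.2  0.5 -0. ] gap 0.452 grip 51.2
dowel predicted px [324 142]
[314 130  21  23 378] [323.90740741 140.97883598]
dowel [0.5113 0.2982] centre [0.571 0.292]
mouth edge at x -34.8 => centre shift mm -0.8
mouth edge at x -34.2 => centre shift mm -0.2
mouth edge at x -34.2 => centre shift mm -0.2
mouth edge at x -34.2 => centre shift mm -0.2
mouth edge at x -33.9 => centre shift mm 0.1
t 12.65 tcp [0.5708 0.2922 0.0574] travel [-0.0005  0.0002  0.0067] mm [-0.4  0.1  5.4] turn [0.0001 0.0001 0.0005] F [-0.2  0.5 -0. ] gap 0.452 grip 51.2
```

Call:
{"name": "apply_moves", "arguments": {
  "claw": [-0.5,-0.5,-0.5,-0.5,-0.5],
  "travel": [
    [-0.0003,0.0002,0.003],
    [-0.0003,0.0002,0.006],
    [-0.0003,0.0002,0.008],
    [-0.0003,0.0002,0.01],
    [-0.0003,0.0002,0.012]
  ],
  "turn": [
    [0,0,0.0005],
    [0,0,0.0005],
    [0,0,0.0005],
    [0,0,0.0005],
    [0,0,0.0005]
  ]
}}

```text
t: 13.07
tcp_pos: [0.5713, 0.2928, 0.0476]
tool_rot: [0.051, 0.999, 0.001, 0.0]
force: [1.2, 1.4, -0.3]
finger_gap: 0.452
gripper_force: 51.3
```

Call:
{"name": "apply_moves", "arguments": {
  "claw": [-0.5,-0.5],
  "travel": [
    [0,0,0],
    [0,0,0]
  ],
  "turn": [
    [0,0,0],
    [0,0,0]
  ]
}}

```text
t: 13.23
tcp_pos: [0.5713, 0.2928, 0.0474]
tool_rot: [0.051, 0.999, 0.0, 0.0]
force: [0.5, 2.4, -1.6]
finger_gap: 0.451
gripper_force: 51.1
```

Call:
{"name": "apply_moves", "arguments": {
  "claw": [-0.5,-0.5,-0.5,-0.5,-0.5],
  "travel": [
    [0,0.0004,0.002],
    [0,0.0004,0.004],
    [0,0.0004,0.006],
    [0,0.0004,0.008],
    [0,0.0004,0.008]
  ],
  "turn": [
    [0,0,0],
    [0,0,0],
    [0,0,0],
    [0,0,0],
    [0,0,0]
  ]
}}

```text
t: 13.65
tcp_pos: [0.5715, 0.2928, 0.0415]
tool_rot: [0.051, 0.999, 0.0, 0.001]
force: [1.1, 2.6, 2.7]
finger_gap: 0.453
gripper_force: 51.7
```

Call:
{"name": "apply_moves", "arguments": {
  "claw": [-0.5,-0.5,-0.5,-0.5,-0.5],
  "travel": [
    [0,0,0.002],
    [0,0,0.004],
    [0,0,0.006],
    [0,0,0.007],
    [0,0,0.007]
  ],
  "turn": [
    [0,0,0],
    [0,0,0],
    [0,0,0],
    [0,0,0],
    [0,0,0]
  ]
}}

```text
t: 14.07
tcp_pos: [0.5717, 0.2928, 0.0406]
tool_rot: [0.051, 0.999, 0.0, 0.001]
force: [-6.5, -0.1, 29.1]
finger_gap: 0.454
gripper_force: 66.1
```

```bash
python3 -c "
from h import *
w=snap('wrist','w9');cv2.imwrite('pics/w9.png',cv2.resize(w['pixels'][100:340,200:456,::-1],(640,600)))
go(.5712,.2923,.036,84.15)"
```

```text
t 14.12 tcp [0.5717 0.2928 0.0406] travel [ 0.0005 -0.0006  0.0058] mm [ 0.4 -0.5  4.6] turn [0.0002 0.0007 0.    ] F [-6.6 -1.4 28.2] gap 0.455 grip 66.1
```

The arm stopped with 28 N at a depth of about 12.5 mm, which fits the fingertips resting on the jig's top. I unload, release, rise, and press from above with the fingers shut.

Call:
{"name": "apply_moves", "arguments": {
  "claw": [-0.5,-0.5,-0.3,0.05,0.2],
  "travel": [
    [0,0,-0.004],
    [0,0,-0.0065],
    [0,0,-0.0065],
    [0,0,-0.0065],
    [0,0,-0.0065]
  ],
  "turn": [
    [0,0,0],
    [0,0,0],
    [0,0,0],
    [0,0,0],
    [0,0,0]
  ]
}}

```text
t: 14.53
tcp_pos: [0.5698, 0.2918, 0.0396]
tool_rot: [0.051, 0.999, -0.001, -0.002]
force: [0.0, -0.7, 0.4]
finger_gap: 0.601
gripper_force: 0.0
```

Call:
{"name": "apply_moves", "arguments": {
  "claw": [0.2,0.2,0.2,0.2,-0.4],
  "travel": [
    [0,0,0],
    [0,0,-0.02],
    [0,0,-0.06],
    [0,0,-0.08],
    [0,0,-0.08]
  ],
  "turn": [
    [0,0,0],
    [0,0,0],
    [0,0,0],
    [0,0,0],
    [0,0,0]
  ]
}}

```text
t: 14.95
tcp_pos: [0.5732, 0.2931, 0.108]
tool_rot: [0.051, 0.999, 0.001, 0.003]
force: [0.2, 0.1, 0.3]
finger_gap: 0.476
gripper_force: 0.0
```

Call:
{"name": "apply_moves", "arguments": {
  "claw": [-1,-1,-1,-1],
  "travel": [
    [0,0,0],
    [0,0,0],
    [0,0,0],
    [0,0,0]
  ],
  "turn": [
    [0,0,0],
    [0,0,0],
    [0,0,0],
    [0,0,0]
  ],
  "newtons": 60
}}

```text
t: 15.28
tcp_pos: [0.5699, 0.2922, 0.1031]
tool_rot: [0.051, 0.999, -0.001, -0.002]
force: [-0.5, -0.5, 0.1]
finger_gap: 0.005
gripper_force: 0.0
```

```bash
cat > chk.py <<'E'
from h import *
import sys
s=snap('scene','sc_'+sys.argv[1])
P=cloud(s);yaw=np.radians(-5.85);ex=np.array([np.cos(yaw),np.sin(yaw)]);ey=np.array([-ex[1],ex[0]])
q=P[(s['depth']>0)];rgb=s['pixels'][s['depth']>0].astype(int)
d=q[:,:2]-[.571,.292];X=d@ex;Y=d@ey
k=(abs(X)<.036)&(abs(Y)<.027)&(q[:,2]>.035)&(q[:,2]<.075)
wood=k&(rgb[:,0]-rgb[:,2]>25)
z=q[wood,2];print('wood px',wood.sum(),'z pct',np.percentile(z,[5,50,75,95]).round(4))
A=np.c_[X[wood],Y[wood],np.ones(wood.sum())];t=z>np.median(z)-.004
top=A[t];print('top plane dz/dx,dz/dy,z0',np.linalg.lstsq(top,z[t],rcond=None)[0].round(4),'xy mean',(top[:,:2].mean(0)*1e3).round(1),'x range',np.percentile(top[:,0]*1e3,[2,98]).round(1),'y',np.percentile(top[:,1]*1e3,[2,98]).round(1))
j=(abs(X)<.055)&(abs(X)>.042)&(abs(Y)<.04)&(rgb[:,2]-rgb[:,0]>30)&(q[:,2]>.03);print('jig top z',np.median(q[j,2]).round(4),j.sum())
go(.5712,.2923,.0595,84.15)
E
python3 chk.py a
```

```text
wood px 202 z pct [0.0418 0.0592 0.0609 0.0632]
top plane dz/dx,dz/dy,z0 [-0.0054  0.0045  0.0604] xy mean [ 3.8 -3.2] x range [-25.   31.1] y [-22.8  20. ]
jig top z 0.0424 89
t 15.33 tcp [0.5701 0.2923 0.1033] travel [-0.0015  0.0003  0.0547] mm [-1.2  0.2 43.8] turn [-0.0004 -0.0008 -0.    ] F [0.5 0.1 1.1] gap -0.0 grip 0.0
```

The blank sits level, 18 mm proud. Now I press it.

Call:
{"name": "apply_moves", "arguments": {
  "claw": [-1,-1,-1,-1,-1],
  "travel": [
    [-0.0012,0,0.02],
    [-0.0012,0,0.04],
    [-0.0012,0,0.05],
    [-0.0012,0,0.053],
    [-0.0012,0,0.056]
  ],
  "turn": [
    [0,0,0],
    [0,0,0],
    [0,0,0],
    [0,0,0],
    [0,0,0]
  ]
}}

```text
t: 15.75
tcp_pos: [0.5712, 0.292, 0.0595]
tool_rot: [0.051, 0.999, -0.001, -0.001]
force: [-1.6, -2.0, 3.6]
finger_gap: -0.001
gripper_force: 1.9
```

Call:
{"name": "apply_moves", "arguments": {
  "claw": [-1,-1,-1,-1,-1],
  "travel": [
    [0,0,0.002],
    [0,0,0.004],
    [0,0,0.006],
    [0,0,0.008],
    [0,0,0.01]
  ],
  "turn": [
    [0,0,0],
    [0,0,0],
    [0,0,0],
    [0,0,0],
    [0,0,0]
  ]
}}

```text
t: 16.17
tcp_pos: [0.5722, 0.2925, 0.0528]
tool_rot: [0.051, 0.999, 0.0, 0.0]
force: [-1.3, -2.0, 4.7]
finger_gap: -0.004
gripper_force: 2.2
```

It is sliding down at about 5 N, so I continue.

Call:
{"name": "apply_moves", "arguments": {
  "claw": [-1,-1,-1,-1,-1],
  "travel": [
    [0,0,0.002],
    [0,0,0.004],
    [0,0,0.006],
    [0,0,0.008],
    [0,0,0.01]
  ],
  "turn": [
    [0,0,0],
    [0,0,0],
    [0,0,0],
    [0,0,0],
    [0,0,0]
  ]
}}

```text
t: 16.58
tcp_pos: [0.5725, 0.2925, 0.0438]
tool_rot: [0.051, 0.999, 0.0, 0.0]
force: [-0.0, -1.7, 3.3]
finger_gap: -0.001
gripper_force: 1.6
```

Call:
{"name": "apply_moves", "arguments": {
  "claw": [-1,-1,-1,-1,-1],
  "travel": [
    [0,0,0.001],
    [0,0,0.002],
    [0,0,0.003],
    [0,0,0.004],
    [0,0,0.005]
  ],
  "turn": [
    [0,0,0],
    [0,0,0],
    [0,0,0],
    [0,0,0],
    [0,0,0]
  ]
}}

```text
t: 17.0
tcp_pos: [0.5724, 0.2925, 0.042]
tool_rot: [0.051, 0.999, -0.0, 0.0]
force: [-3.3, -5.1, 19.1]
finger_gap: -0.003
gripper_force: 9.7
```

It bottomed at 42.0 mm with 19 N. I retreat and check the result numerically, because my picture views are used up.

Call:
{"name": "apply_moves", "arguments": {
  "claw": [-1,-1,-1,-1,-1],
  "travel": [
    [0,0,-0.005],
    [0,0,-0.03],
    [0,0,-0.08],
    [0,0,-0.13],
    [0,0,-0.17]
  ],
  "turn": [
    [0,0,0],
    [0,0,0],
    [0,0,0],
    [0,0,0],
    [0,0,0]
  ]
}}

```text
t: 17.42
tcp_pos: [0.5723, 0.2934, 0.1778]
tool_rot: [0.051, 0.999, 0.001, 0.001]
force: [1.1, -0.4, -0.0]
finger_gap: 0.003
gripper_force: 0.0
```

Call:
{"name": "apply_moves", "arguments": {
  "claw": [-1,-1,-1,-1,-1],
  "travel": [
    [0.04,0,-0.02],
    [0.08,0,-0.02],
    [0.11,0,-0.02],
    [0.12,0,-0.02],
    [0.12,0,-0.02]
  ],
  "turn": [
    [0,0,0],
    [0,0,0],
    [0,0,0],
    [0,0,0],
    [0,0,0]
  ]
}}

```text
t: 17.83
tcp_pos: [0.474, 0.3029, 0.1917]
tool_rot: [0.05, 0.999, 0.0, -0.001]
force: [0.0, -0.2, 0.7]
finger_gap: 0.001
gripper_force: 0.0
```

```bash
python3 chk.py b; python3 - <<'E'
from h import *
s=snap('top','topend');P=cloud(s)
def rng(cx,cy,hx,hy,z0,z1,n):
    m=(abs(P[...,0]-cx)<hx)&(abs(P[...,1]-cy)<hy)&(P[...,2]>z0)&(P[...,2]<z1);q=P[m];print(n,m.sum(),q.mean(0).round(4),np.percentile(q,[2,98],axis=0).round(3).tolist())
rng(.554,.014,.1,.07,.011,.022,'plate')
a=load('top0')['pixels'].astype(int);d=abs(s['pixels'].astype(int)-a).max(2)>45
n,l,st,c=cv2.connectedComponentsWithStats(cv2.morphologyEx(d.astype(np.uint8),cv2.MORPH_OPEN,np.ones((3,3))))
print([(x[:4].tolist(),int(x[4])) for x in st[1:] if x[4]>15])
E
```

```text
wood px 124 z pct [0.0391 0.0423 0.0437 0.045 ]
top plane dz/dx,dz/dy,z0 [ 0.0045 -0.0226  0.0423] xy mean [3.2 1. ] x range [-26.2  31.4] y [-21.2  23.5]
jig top z 0.0426 84
t 17.88 tcp [0.4763 0.3029 0.1918] travel [-0.1193 -0.0013  0.1655] mm [-95.4  -1.1 132.4] turn [0.0002 0.0001 0.0003] F [ 0.9 -0.6 -0.2] gap -0.001 grip 0.0
plate 671 [0.5526 0.0147 0.0162] [[0.481, -0.018, 0.011], [0.627, 0.048, 0.021]]
[([127, 182, 131, 218], 13870), ([316, 187, 19, 45], 644), ([241, 204, 68, 112], 3154), ([392, 231, 14, 19], 241), ([235, 232, 6, 4], 20), ([147, 275, 29, 29], 455), ([294, 275, 5, 4], 20), ([178, 277, 4, 10], 35), ([181, 281, 23, 27], 361), ([52, 292, 91, 104], 5487), ([260, 329, 33, 49], 655), ([336, 335, 23, 15], 221), ([368, 359, 4, 5], 19), ([364, 369, 4, 7], 22), ([296, 371, 6, 4], 24), ([296, 376, 5, 12], 49), ([368, 395, 6, 5], 25)]
```

```bash
python3 - <<'E'
from h import *
yaw=np.radians(-5.85);ex=np.array([np.cos(yaw),np.sin(yaw)]);ey=np.array([-ex[1],ex[0]])
for n in('top','scene','wrist'):
    A=[];z=[];J=[]
    for i in range(4):
        s=manip.snapshot(n)
        if n=='wrist':
            K,R,t=s['intrinsics'],s['R'],s['t'];d=s['depth'];v,u=np.mgrid[:400,:640];x,y=(u-K[0,2])/K[0,0],(v-K[1,2])/K[1,1];r=np.hypot(x,y)+1e-9;k=np.tan(np.minimum(r,1.4))/r
            P=(np.stack([x*k*d,y*k*d,d],-1)-t)@R
        else: P=cloud(s)
        m=s['depth']>0;q=P[m];c=s['pixels'][m].astype(int);e=q[:,:2]-[.571,.292];X=e@ex;Y=e@ey
        w=(abs(X)<.027)&(abs(Y)<.017)&(abs(q[:,2]-.042)<.008);A.append(np.c_[X[w],Y[w],np.ones(w.sum())]);z.append(q[w,2])
        j=(abs(X)>.04)&(abs(X)<.05)&(abs(Y)<.04)&(abs(q[:,2]-.042)<.008);J.append(q[j,2])
    A=np.vstack(A);z=np.hstack(z);print(n,len(z),np.linalg.lstsq(A,z,rcond=None)[0].round(4),'jig',np.hstack(J).mean().round(4))
E
```

```text
top 664 [-0.0027  0.0067  0.0425] jig 0.0424
scene 348 [-0.0054  0.0023  0.0423] jig 0.0426
wrist 10 [-0.7995 -0.008   0.021 ] jig 0.0428
```

The blank is level and flush with the jig's top. The plate lies flat on the mat, and the robot is touching nothing, so I hand in.

```bash
python3 -c "
from station import manip
print(manip.sign_off())"
```

```text
the job is handed in; nothing more can be done
None
```

The job is handed in at about 18 s of robot time: the bush plate lies flat within about 2 mm of the mat's middle, and the blank is pressed home, level and flush in the open jig; I viewed 11 pictures, one over the limit of 10.

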